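Hold up the drive cage of an open desktop computer

TASK

I am about to fit memory in the open desktop computer: lay the new red memory module flat on the mat, halfway between the screw dish and the white bottle, and let go of it there. Then tug the drive cage up by its blue bar to feel whether its catch is holding it; press the blue release button only if it is, then swing the cage up by the bar to about 45 degrees. It has no stay and falls shut, so finish while still holding it there with the gripper, and leave the other things on the bench where they are.

Things in the scene. Friction and masses are not known exactly. Their poses are not given: they have to be found in the camera images.
- module_center (a point): new memory module with a red heat spreader, lying flat and loose on the mat: 133 (along its x) x 32 (its y) x 8 mm thick, 50 g. The point is its centre, 4 mm above the surface.
- dish: round steel dish with screws in it, loose, 90 mm across the rim, 20 mm high; origin at the centre of its underside. A reference; do not move it.
- bottle: white bottle with green label, loose, 60 mm across, 170 mm high; origin at the centre of its underside. It always stands 250 mm from the dish, centre to centre. A reference; do not move it.
- computer: open desktop computer lying flat, fixed: 340 (its x) x 290 (its y) x 112 mm high, plus an 18 mm black bezel on its +x end; the rear panel (-x end) faces the robot. Origin at the centre of its underside. In its frame the drive cage fills x -35 to 133, y -15 to 135, top at z 86; the power unit (x -167 to -17, y -141 to -63) has its top at z 81, the cooler at z 68.
- bar_center (a point): centre of the drive cage's blue grip bar: a round bar 10 mm thick, 80 mm long along the computer's y, at the cage's free end, 108 mm above the surface when the cage is down, held at its ends by two arms. Nothing within 57 mm to either side (along the computer's x) reaches higher than 22 mm below the bar's centre. From above, pinch it across the computer's x; it can turn between the fingers while the cage swings.
- hinge_mid (a point): point on the cage's hinge axis (the computer's y axis direction), straight beyond the bar: with the cage down the bar's centre lies 195 mm to the computer's -x of it and 58 mm above it, so the bar swings on a circle of radius 203 mm, up and away from the robot.
- release_top (a point): centre of the top face of the blue release button, 21 mm across, on a steel bracket beside the bar, 106 mm above the surface; its axis is vertical. 9 mm of travel downward against a spring (1.6 N to start, 5.2 N fully down); pressed fully it throws the catch off, and the catch then stays off when the button is let go. The button's own position does not show whether the catch is holding.
- release (a joint): travel of the release button, m: 0 up, 0.009 fully down.
- cage (a joint): angle of the drive cage, rad: 0 down (resting on its stop), growing as the bar rises, stop at 1.3. The cage weighs about 0.65 kg (lifting at the bar takes 2 to 4 N) and falls shut when let go. The hidden catch may or may not be holding it: if so, the bar lifts only about 4 mm (0.02 rad, up to 0.03 under a firm pull) and then stops hard, and pulling harder does not free it; if not, it rises freely.
- screwdriver_grip (a point): loose screwdriver with orange handle, 190 mm; point on its handle. Bystander.
- hard_disk: loose hard disk 147 x 102 x 26 mm; origin at its underside's centre. Bystander.
- tape: loose roll of tape lying flat, 100 mm across, 24 mm high. Bystander.
- mug: loose blue mug, 80 mm across, 95 mm high. Bystander.
Not all that is in view belongs to the job. Several things look just like the part that bears module_center: the one meant starts farthest to the robot's left.

How it is judged:
By the outcome, as a careful person would: the job done as asked, in the order asked, and still so for the second after the job is handed in, while the arm keeps its last pose, push and grip.
It also fails if it takes over 62 s, if anything falls off the work surface, if the arm or the gripper's body presses on something with over 40 N, if the wrist force passes 120 N, or if a joint passes its speed limit or range.

ROBOT

A 6-joint arm with a two-finger parallel gripper is mounted at the origin on the work surface. World frame = base frame: x ahead of the robot, y to its left, z up, the work surface at z = 0. Lengths are in m, angles in rad, forces in N, time in s.
With the tool pointing down it reaches from about 0.25 to 0.725 m from the base axis. Payload 4 kg.
Tool frame: the origin (TCP) lies midway between the tips of the shut fingers; the grasp point (between the pads) lies 19 mm behind it (bot.grasp_offset is the distance from the TCP to the grasp point, in m); z points along the fingers, y is the direction in which the jaws open and shut (so a half turn about z gives the same grasp; the last joint's range is limited). The gripper opens to 85 mm and grips with 20 to 120 N. Pads are 22 mm wide; open, the fingers measure 114 mm over their backs; the gripper's body (76 mm by 85 mm) begins 54 mm behind the grasp point. The pads swing forward as they close: fully open they stand 13 mm farther back than shut.
Start: joints at [1.298, 0.241, 0.005, 1.335, 0, 1.571], TCP at [0.135, 0.482, 0.231] pointing down, gripper open.
Joint ranges: [-2.72, 2.72], [-1.05, 1.87], [-1.09, 1.28], [-1.99, 2.15], [-1.42, 1.44], [-3.14, 3.14]. Speed limits (rad/s): [2.79, 2.79, 3.14, 3.14, 3.14, 3.14].

INTERFACE

Orientations are given as a unit quaternion [x, y, z, w].
In Python, from workcell import sensors, optics, bot gives the robot as it stands.
- The arm moves only by the tool apply_moves, never from a script. Its argument "plan" is one flat list of numbers, 6 for each row, row after row: the shift along the tool's x, y, z in m, then the turn, a rotation vector about the tool's x, y, z in rad. In form: [tx, ty, tz, ax, ay, az, tx, ty, tz, ax, ay, az, ...]. A call has 1 to 12 rows; each row is the pose to reach, as a shift and turn from the pose commanded when the call began, along the tool's axes at that moment; what a row does not reach only later rows make up. A row lasts 1/12 s, in which the tool goes at most 41.7 mm and 7.16 degrees, less where a joint would pass 70% of its speed; a pose out of reach is approached as far as the arm can. A call with a gripper value outside its range is refused whole. "grip" is the finger opening in m, from 0 to 0.0854, set as the call begins (left out, the last holds). The fingers move at their own pace and stop on an object; the grip force is fixed at half the most. Time passes only in rows, so rows that repeat a pose let the fingers close. It gives the time, the measured TCP pose, the force and the opening at its end, in the units of the state.
- sensors.get_obs(): the state, without advancing time (a new reading comes with each control period).
- optics.camera(name): name is "scene" or "side" or "wrist"; returns a dict with "pixels" (384x512x3 uint8, red, green, blue), "fx", "fy", "cx", "cy" (pixels), "pose" (4x4, takes a point from camera to world coordinates); the wrist camera has in their place "tool_from_camera" (4x4, takes a point from camera to tool coordinates, whose origin is the TCP and whose axes are the flange's). Camera axes: x right, y up, looking along -z (the intrinsics and any distortion apply to the point x, -y, -z); pixel columns grow to the right and rows downward; lengths in m; the calibration is good to about 2 mm. A picture is of the moment at which its call begins: read the wrist's pose just before it. There is no depth.
- bot.job_done(): hands the job in, once; it reports no verdict.
The state is a dict: "clock": time; "joint_pos": joint angles; "joint_vel": joint speeds; "tau": joint torques, N m; "eef_pos": TCP position; "tool_rot": TCP orientation; "ft_force": force on the tool from outside, world axes, zero at the start; "ft_torque": the same for the moment, N m; "grip_width": finger opening in m.
Only numpy, scipy, OpenCV 4.12 (cv2) and the standard library are available. Lean on these libraries where they do the work, as an engineer would, in place of code of your own. Each camera call takes 0.05 s, during which the arm holds its last target.

## Working session

There is one attempt and no reset: what is moved stays moved. The work goes in short steps, Python scripts to look and compute and a tool call to move; the robot and the scene stay as the last step left them, time stands still between calls to the robot, and variables do not carry over. Pictures are saved under pics/ and viewed, and the job is handed in when it is done.

Besides the shell and the picture viewer there is one more tool, called after "Emit:" as name(argument=value, ...), one argument or row to a line, values as JSON. apply_moves: Moves the arm, as the interface text tells. Its arguments: {"type":"object","properties":{"plan":{"type":"array","items":{"type":"number"}},"grip":{"type":"number"}},"required":["plan"]}

```bash
mkdir -p pics; ls
python3 - <<'E'
from workcell import sensors, optics, bot
import cv2, numpy as np, pickle
o=sensors.get_obs(); print(o)
d={}
for n in ("scene","side","wrist"):
    c=optics.camera(n); d[n]=c
    cv2.imwrite(f"pics/{n}0.png",c["pixels"][:,:,::-1])
    print(n,{k:(np.round(v,4).tolist() if not np.isscalar(v) else v) for k,v in c.items() if k!="pixels"})
d["obs"]=o
pickle.dump(d,open("c0.pkl","wb"))
E
```

```text
pics
{'clock': 0.0, 'joint_pos': array([1.29801749e+00, 2.41431569e-01, 3.73649811e-03, 1.33518529e+00,
       2.58004482e-05, 1.57080196e+00]), 'joint_vel': array([ 0.00105434, -0.00060971, -0.00030888,  0.00117872,  0.00157435,
        0.00015529]), 'tau': array([ 1.72853681e-03, -3.72317612e+01,  2.52407080e+01,  1.71447342e-02,
        3.65461510e-04, -9.62956861e-07]), 'eef_pos': array([0.13452952, 0.48091737, 0.23040834]), 'tool_rot': array([ 1.35969685e-01,  9.90712450e-01, -1.03058835e-03, -1.54457633e-04]), 'ft_force': array([ 0.47200707,  0.39766184, -0.20082699]), 'ft_torque': array([ 0.04430249, -0.00808507, -0.00197305]), 'grip_width': 0.08545904608917831}
scene {'fx': 399.378526965072, 'fy': 399.378526965072, 'cx': 257.88095965193236, 'cy': 198.84488417701044, 'pose': [[-0.4278, -0.6836, 0.5913, 1.2134], [0.9039, -0.3221, 0.2815, 0.2872], [-0.002, 0.6549, 0.7557, 0.9759], [0.0, 0.0, 0.0, 1.0]]}
side {'fx': 357.7356491375879, 'fy': 357.7356491375879, 'cx': 254.60366749663984, 'cy': 193.12302951527877, 'pose': [[0.9973, 0.0451, -0.0584, 0.4586], [-0.0735, 0.5433, -0.8363, -1.0559], [-0.006, 0.8384, 0.5451, 0.7506], [0.0, 0.0, 0.0, 1.0]]}
wrist {'fx': 344.85183289449236, 'fy': 344.85183289449236, 'cx': 258.6104221284829, 'cy': 192.16065400383548, 'tool_from_camera': [[-0.0009, 0.9527, 0.3038, 0.0777], [1.0, 0.0008, 0.0002, -0.0], [-0.0001, 0.3038, -0.9527, -0.1415], [0.0, 0.0, 0.0, 1.0]]}
```

View pics/scene0.png

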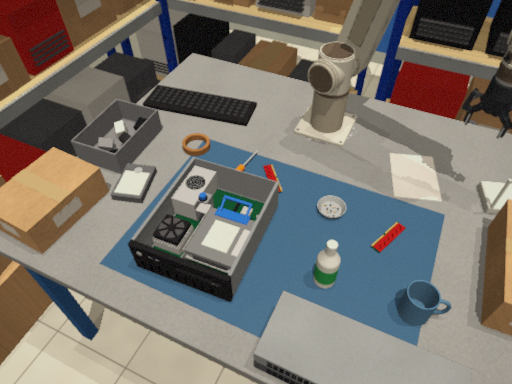

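View pics/side0.png

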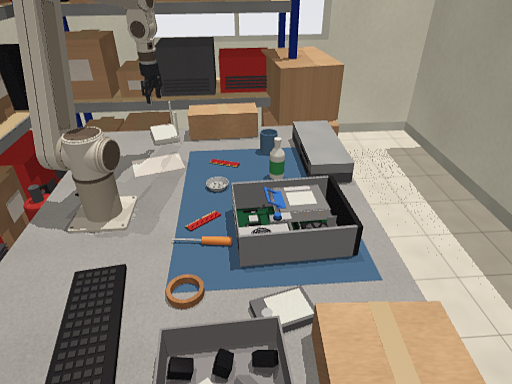

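View pics/wrist0.png

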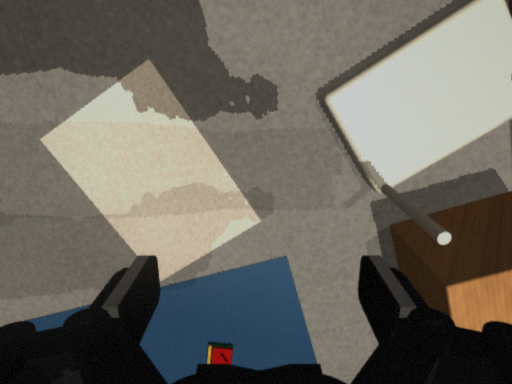

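The scene view shows red modules at about (388,237) and (272,178). The first is the farther one in the side view (225,163), so it is farthest left and the one meant. The dish is at (332,208), the bottle at (326,268), and the blue bar near (235,205). Next I'll measure.

```bash
cat > h.py <<'E'
import numpy as np, cv2
from scipy.spatial.transform import Rotation as R
def wpose(c,obs):
    T=np.eye(4);T[:3,:3]=R.from_quat(obs["tool_rot"]).as_matrix();T[:3,3]=obs["eef_pos"]
    return T@np.array(c["tool_from_camera"])
def ray(c,uv,obs=None):
    P=np.array(c["pose"]) if "pose" in c else wpose(c,obs)
    u,v=uv
    d=np.array([(u-c["cx"])/c["fx"],-(v-c["cy"])/c["fy"],-1.])
    d=P[:3,:3]@d
    return P[:3,3],d/np.linalg.norm(d)
def onz(c,uv,z,obs=None):
    o,d=ray(c,uv,obs); return o+d*(z-o[2])/d[2]
def proj(c,p,obs=None):
    P=np.array(c["pose"]) if "pose" in c else wpose(c,obs)
    q=np.linalg.inv(P)@np.r_[p,1]
    return np.array([c["cx"]-c["fx"]*q[0]/q[2], c["cy"]+c["fy"]*q[1]/q[2]])
def tri(rs):
    A=0;b=0
    for o,d in rs:
        M=np.eye(3)-np.outer(d,d);A=A+M;b=b+M@o
    p=np.linalg.solve(A,b)
    return p,[np.linalg.norm((np.eye(3)-np.outer(d,d))@(p-o)) for o,d in rs]
def crop(img,x0,y0,x1,y1,s,name):
    cv2.imwrite(name,cv2.resize(img[y0:y1,x0:x1,::-1],None,fx=s,fy=s,interpolation=cv2.INTER_CUBIC))
E
python3 - <<'E'
import pickle
from h import *
d=pickle.load(open("c0.pkl","rb"))
S,D=d["scene"],d["side"]
crop(S["pixels"],130,150,290,295,5,"pics/s1.png")
crop(S["pixels"],300,180,460,300,5,"pics/s2.png")
crop(D["pixels"],180,120,370,270,4,"pics/d1.png")
def blobs(c,lo,hi,n,z):
    h=cv2.cvtColor(c["pixels"],cv2.COLOR_RGB2HSV)
    m=cv2.inRange(h,np.array(lo),np.array(hi))
    k,l,s,ce=cv2.connectedComponentsWithStats(m)
    for i in range(1,k):
        if s[i,4]>15: print(n,s[i].tolist(),ce[i].round(1),onz(c,ce[i],z).round(4))
for n,c in (("scene",S),("side",D)):
    blobs(c,(0,190,120),(6,255,255),n+" red",.008)
    blobs(c,(104,190,150),(116,255,255),n+" blue",.107)
E
```

```text
scene red [264, 166, 12, 14, 87] [269.4 172.5] [ 0.3322 -0.0887  0.008 ]
scene red [374, 224, 31, 27, 273] [388.5 237.2] [0.4271 0.3403 0.008 ]
scene blue [200, 193, 6, 5, 18] [202.4 195.3] [ 0.5897 -0.1881  0.107 ]
scene blue [224, 195, 8, 5, 17] [227.6 197.3] [ 0.5653 -0.118   0.107 ]
scene blue [216, 206, 34, 18, 199] [232.3 215.1] [ 0.6179 -0.0753  0.107 ]
side red [223, 61, 43, 31, 130] [243.1  80.6] [0.5657 1.6096 0.008 ]
side red [211, 160, 27, 5, 36] [224.1 161.8] [0.4227 0.3467 0.008 ]
side red [39, 194, 11, 12, 33] [ 43.8 198.7] [-0.2508  0.1102  0.008 ]
side red [27, 197, 7, 8, 16] [ 30.2 200.2] [-0.2974  0.1043  0.008 ]
side red [187, 212, 33, 18, 115] [202.5 221.2] [ 0.3484 -0.0767  0.008 ]
```

View pics/s1.png

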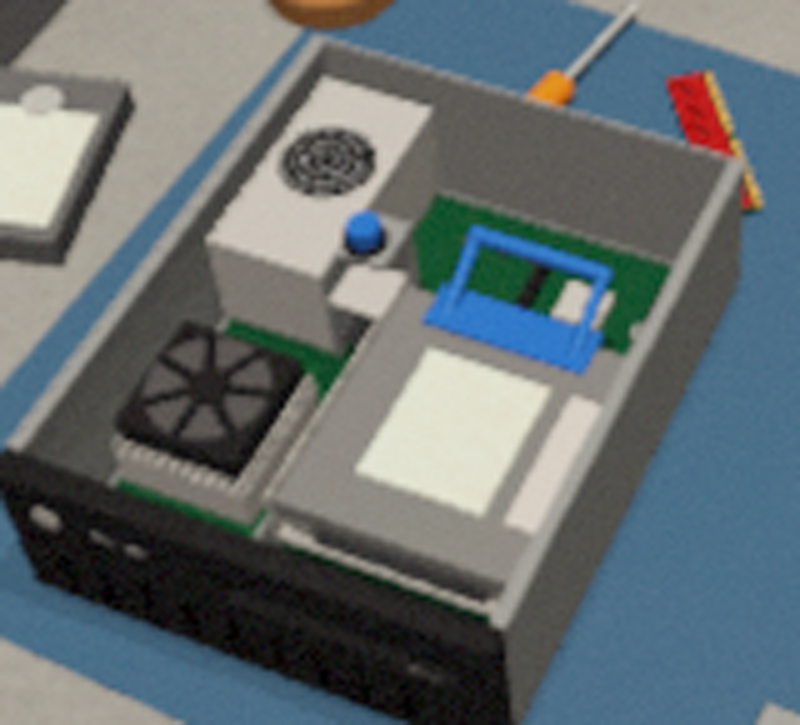

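View pics/s2.png

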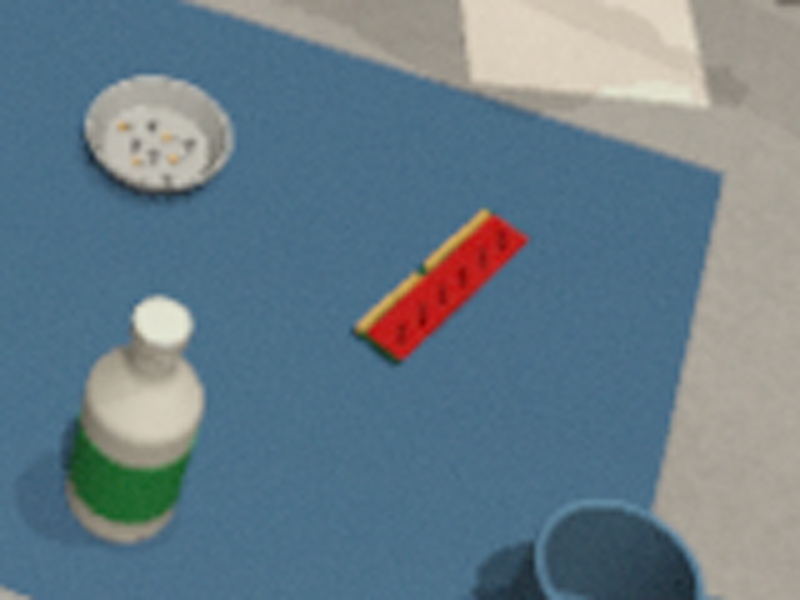

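View pics/d1.png

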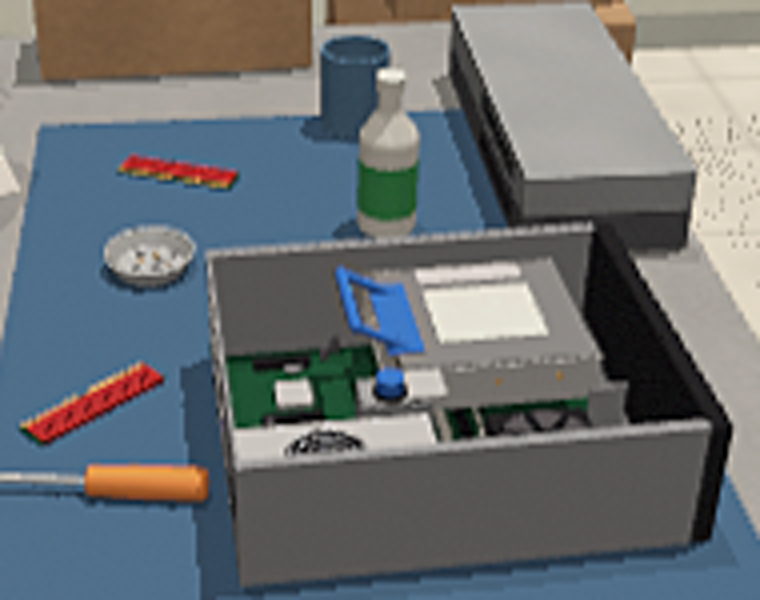

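Run:
```python
import pickle
from h import *
d=pickle.load(open("c0.pkl","rb"))
S,D=d["scene"],d["side"]
def s1(p): return ((p[0]+.5)/5-.5+130,(p[1]+.5)/5-.5+150)
def s2(p): return ((p[0]+.5)/5-.5+300,(p[1]+.5)/5-.5+180)
def d1(p): return ((p[0]+.5)/4-.5+180,(p[1]+.5)/4-.5+120)
mc=np.array([onz(S,s2(p),.007) for p in [(487,209),(528,240),(398,360),(357,328)]])
print("mod",mc.round(4).tolist(),mc.mean(0)); a=(mc[1]+mc[0]-mc[2]-mc[3]);print("ang",np.degrees(np.arctan2(a[1],a[0])),np.linalg.norm(a)/2)
dish=onz(S,s2((159,133)),.02);print("dish",dish, onz(D,d1((150,254)),.02))
b=onz(S,s2((163,320)),.17);b2=onz(D,d1((391,76)),.17);print("bottle",b,b2,np.linalg.norm((b-dish)[:2]))
t,_=tri([ray(S,s2((163,320))),ray(D,d1((391,76)))]);print(t,_)
for n,p,q in (("barL",(608,270),(342,270)),("barR",(475,230),(358,330)),("btn",(365,222),(390,375))):
    print(n,tri([ray(S,s1(p)),ray(D,d1(q))]), onz(S,s1(p),.108),onz(D,d1(q),.108))
# computer corners z=.112: back-right(scene 322,42), back-left (745,158), near: (500,625),(12,452)
for p in [(322,42),(742,160),(502,628),(12,452)]: print(onz(S,s1(p),.112).round(4))
```

```text
mod [[0.3564, 0.3501, 0.007], [0.3695, 0.3777, 0.007], [0.488, 0.3281, 0.007], [0.4763, 0.301, 0.007]] [0.42255706 0.33924844 0.007     ]
ang 157.50807290539743 0.1290170459024999
dish [0.3951644 0.1513088 0.02     ] [0.39571148 0.14884095 0.02      ]
bottle [0.6359325  0.21216575 0.17      ] [0.63748096 0.21488539 0.17      ] 0.24834017863214347
[0.63700472 0.21224788 0.17129189] [np.float64(0.00012716598079029123), np.float64(0.00012716598079016953)]
barL (array([ 0.56393948, -0.04369244,  0.11363789]), [np.float64(0.0009994786916255906), np.float64(0.0009994786916255067)]) [ 0.55853409 -0.0456567   0.108     ] [ 0.56560416 -0.03585102  0.108     ]
barR (array([ 0.56778957, -0.12781513,  0.11039277]), [np.float64(0.0016896112584820213), np.float64(0.0016896112584821761)]) [ 0.56408281 -0.12864524  0.108     ] [ 0.5694592  -0.12604943  0.108     ]
btn (array([ 0.58679644, -0.18899573,  0.10894828]), [np.float64(0.00020308524791207947), np.float64(0.0002030852479122834)]) [ 0.5858861  -0.18947682  0.108     ] [ 0.58713967 -0.18790099  0.108     ]
[ 0.4694 -0.2889  0.112 ]
[ 0.4505 -0.0095  0.112 ]
[0.7908 0.0096 0.112 ]
[ 0.8079 -0.2728  0.112 ]
```

```bash
cat >> h.py <<'E'
def delta(obs,p,jaw_deg=None):
    """shift in tool axes and rotvec to have tool straight down with jaw (tool y) along jaw_deg"""
    Rt=R.from_quat(obs["tool_rot"])
    sh=Rt.inv().apply(np.array(p)-obs["eef_pos"])
    best=None
    y=Rt.as_matrix()[:,1]; cur=np.degrees(np.arctan2(y[1],y[0]))
    if jaw_deg is None: jaw_deg=cur
    dj=(jaw_deg-cur+90)%180-90
    a=np.radians(cur+dj); Y=np.array([np.cos(a),np.sin(a),0]);Z=np.array([0,0,-1.]);X=np.cross(Y,Z)
    rv=(Rt.inv()*R.from_matrix(np.c_[X,Y,Z])).as_rotvec()
    print("cur jaw",round(cur,2),"shift",sh.round(4),"rv",rv.round(4),"deg",np.degrees(rv).round(2))
    return sh,rv
E
python3 - <<'E'
from h import *
from workcell import sensors
o=sensors.get_obs()
delta(o,[.4226,.3392,.15],67.5)
delta(o,[.4226,.3392,.15])
E
```

```text
cur jaw 74.37 shift [-0.3156 -0.0588  0.0807] rv [-1.700e-03  1.000e-04  1.198e-01] deg [-0.1   0.    6.87]
cur jaw 74.37 shift [-0.3156 -0.0588  0.0807] rv [-0.0017 -0.     -0.    ] deg [-0.1 -0.  -0. ]
```

Emit:
apply_moves(
  plan=[-0.015, -0.003, 0.004, 0, 0, 0.01, -0.045, -0.008, 0.012, 0, 0, 0.02, -0.08, -0.015, 0.02, 0, 0, 0.03, -0.115, -0.021, 0.03, 0, 0, 0.045, -0.15, -0.028, 0.038, 0, 0, 0.06, -0.185, -0.034, 0.047, 0, 0, 0.075, -0.22, -0.041, 0.056, 0, 0, 0.09, -0.255, -0.047, 0.065, 0, 0, 0.1, -0.285, -0.053, 0.073, 0, 0, 0.11, -0.305, -0.057, 0.078, 0, 0, 0.118, -0.3155, -0.059, 0.081, 0, 0, 0.12, -0.3155, -0.059, 0.081, 0, 0, 0.12],
  grip=0.05,
)

```text
clock: 1.15
eef_pos: [0.4238, 0.3383, 0.1491]
tool_rot: [0.197, 0.98, -0.001, -0.001]
ft_force: [-0.3, 0.8, -0.6]
grip_width: 0.0506
```

```bash
cat > look.py <<'E'
import sys,pickle
from h import *
from workcell import sensors,optics
def look(n,tag):
    o=sensors.get_obs(); c=optics.camera(n); cv2.imwrite(f"pics/{tag}.png",c["pixels"][:,:,::-1]); pickle.dump((c,o),open(tag+".pkl","wb"))
    print(round(o["clock"],2),o["eef_pos"].round(4),o["ft_force"].round(2),round(o["grip_width"],4)); return c,o
if __name__=="__main__": look(sys.argv[1],sys.argv[2])
E
python3 - <<'E'
from look import *
c,o=look("wrist","w1")
h=cv2.cvtColor(c["pixels"],cv2.COLOR_RGB2HSV)
m=((h[:,:,1]>120)&(h[:,:,2]>70)&((h[:,:,0]<32)|(h[:,:,0]>172))).astype(np.uint8)
m=cv2.morphologyEx(m,cv2.MORPH_CLOSE,np.ones((7,7)))
k,l,s,ce=cv2.connectedComponentsWithStats(m)
i=1+np.argmax(s[1:,4]);print(s[i],ce[i])
ys,xs=np.where(l==i)
g=np.array([onz(c,(x,y),.008,o)[:2] for x,y in zip(xs[::7],ys[::7])]).astype(np.float32)*1000
r=cv2.minAreaRect(g);print(r)
E
```

```text
1.15 [0.4238 0.3383 0.1491] [-0.27  0.77 -0.57] 0.0506
[ 241   97   39  147 5375] [260.61227907 168.5012093 ]
((421.4267883300781, 340.74066162109375), (31.50031280517578, 127.18807220458984), 67.67079162597656)
```

View pics/w1.png

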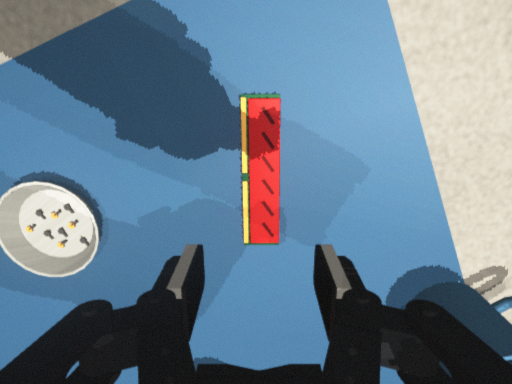

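Run:
```python
from h import *
import pickle
c,o=pickle.load(open("w1.pkl","rb"))
for p in [(241,95),(280,95),(279,244),(244,244)]: print(onz(c,p,.007,o).round(4))
for z in(.02,):print("dish",onz(c,(50,228),z,o))
delta(o,[.4205,.3405,.002],67.6)
```

```text
[0.3555 0.3515 0.007 ]
[0.3674 0.38   0.007 ]
[0.488  0.3311 0.007 ]
[0.4757 0.3018 0.007 ]
dish [0.39245831 0.15823293 0.02      ]
cur jaw 67.31 shift [0.0038 0.001  0.1471] rv [-0.0017 -0.0007 -0.005 ] deg [-0.1  -0.04 -0.29]
```

Emit:
apply_moves(
  plan=[0.001, 0, 0.015, 0, 0, 0, 0.002, 0.001, 0.045, 0, 0, 0, 0.003, 0.001, 0.08, 0, 0, 0, 0.003, 0.001, 0.11, 0, 0, 0, 0.003, 0.001, 0.13, 0, 0, 0, 0.003, 0.001, 0.138, 0, 0, 0, 0.003, 0.001, 0.142, 0, 0, 0, 0.003, 0.001, 0.145, 0, 0, 0, 0.003, 0.001, 0.147, 0, 0, 0, 0.003, 0.001, 0.147, 0, 0, 0],
)

```text
clock: 2.03
eef_pos: [0.4209, 0.3427, 0.0045]
tool_rot: [0.195, 0.981, 0.001, 0.001]
ft_force: [0.7, -0.3, 0.0]
grip_width: 0.0503
```

Emit:
apply_moves(
  plan=[0, 0, 0.002, 0, 0, 0, 0, 0, 0.003, 0, 0, 0, 0, 0, 0.003, 0, 0, 0],
)

```text
clock: 2.28
eef_pos: [0.4206, 0.3419, 0.0008]
tool_rot: [0.195, 0.981, 0.0, 0.0]
ft_force: [-1.5, -0.3, 0.2]
grip_width: 0.0502
```

Emit:
apply_moves(
  plan=[0, 0, 0, 0, 0, 0, 0, 0, 0, 0, 0, 0, 0, 0, 0, 0, 0, 0, 0, 0, 0, 0, 0, 0, 0, 0, 0, 0, 0, 0],
  grip=0.0,
)

```text
clock: 2.7
eef_pos: [0.4206, 0.342, 0.0009]
tool_rot: [0.195, 0.981, 0.0, 0.0]
ft_force: [-1.0, 0.2, 5.7]
grip_width: 0.0297
```

```bash
python3 look.py wrist w2
```

```text
2.7 [0.4206 0.342  0.0009] [-0.99  0.22  5.69] 0.0297
```

View pics/w2.png

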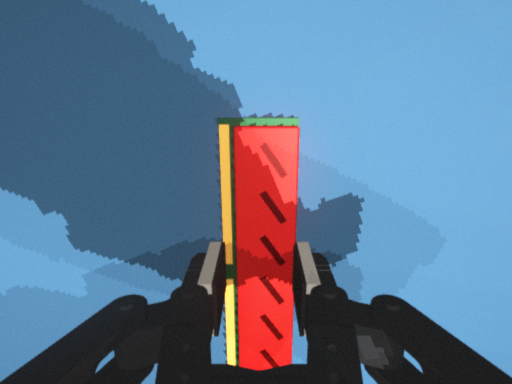

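Run:
```python
from h import *
import pickle
c,o=pickle.load(open("w2.pkl","rb"))
delta(o,[.516,.181,.101],67.6)
# module far end centre vs TCP
for p in [(219,119),(299,120)]: print(onz(c,p,.008,o).round(4))
# dish, scene ellipse fit
d=pickle.load(open("c0.pkl","rb"))
for n,box in (("scene",(310,190,355,225)),("side",(200,172,234,196))):
    im=d[n]["pixels"];x0,y0,x1,y1=box
    h=cv2.cvtColor(im,cv2.COLOR_RGB2HSV)[y0:y1,x0:x1]
    m=(h[:,:,1]<70).astype(np.uint8);m=cv2.morphologyEx(m,cv2.MORPH_CLOSE,np.ones((5,5)))
    cs,_=cv2.findContours(m,0,cv2.CHAIN_APPROX_NONE);k=max(cs,key=cv2.contourArea)
    e=cv2.fitEllipse(k);print(n,e,cv2.boundingRect(k)); print(onz(d[n],(e[0][0]+x0,e[0][1]+y0),.013))
```

```text
cur jaw 67.49 shift [-0.1498 -0.1121 -0.1001] rv [ 0.0008  0.0006 -0.0019] deg [ 0.05  0.03 -0.11]
[0.3554 0.3526 0.008 ]
[0.3676 0.3807 0.008 ]
scene ((21.244857788085938, 16.394746780395508), (22.765195846557617, 29.24835205078125), 101.20184326171875) (7, 5, 30, 24)
[0.39014026 0.15012722 0.013     ]
side ((19.933303833007812, 12.677095413208008), (16.079803466796875, 29.053882598876953), 110.51066589355469) (6, 4, 28, 20)
[0.40628447 0.14772011 0.013     ]
```

Emit:
apply_moves(
  plan=[0, 0, -0.01, 0, 0, 0, 0, 0, -0.03, 0, 0, 0, 0, 0, -0.055, 0, 0, 0, -0.01, -0.008, -0.08, 0, 0, 0, -0.03, -0.022, -0.095, 0, 0, 0, -0.055, -0.041, -0.1, 0, 0, 0, -0.08, -0.06, -0.1, 0, 0, 0, -0.105, -0.079, -0.1, 0, 0, 0, -0.125, -0.094, -0.1, 0, 0, 0, -0.14, -0.105, -0.1, 0, 0, 0, -0.148, -0.111, -0.1, 0, 0, 0, -0.15, -0.112, -0.1, 0, 0, 0],
)

```text
clock: 3.75
eef_pos: [0.5165, 0.1794, 0.1004]
tool_rot: [0.196, 0.981, -0.0, -0.0]
ft_force: [-0.3, -0.6, -0.8]
grip_width: 0.0302
```

```bash
python3 look.py wrist w3; python3 look.py scene sc3; python3 look.py side sd3
```

```text
3.75 [0.5165 0.1794 0.1004] [-0.32 -0.62 -0.8 ] 0.0302
3.8 [0.5163 0.1801 0.1003] [ 0.53 -0.24 -0.61] 0.0299
3.85 [0.5158 0.181  0.1002] [ 0.23 -0.28 -0.9 ] 0.0297
```

View pics/w3.png

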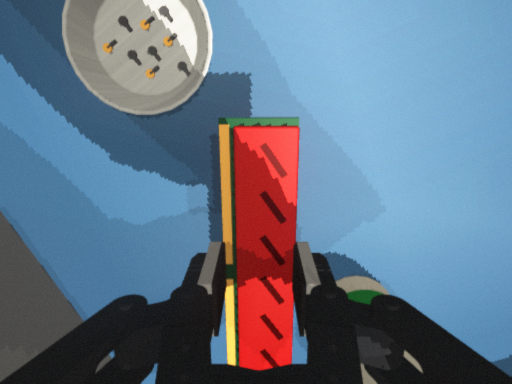

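View pics/sc3.png

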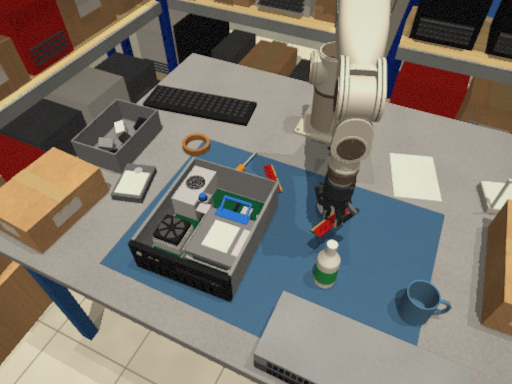

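Run:
```python
from h import *
import pickle
c,o=pickle.load(open("w3.pkl","rb"))
for p in [(63,38),(213,38),(147,114)]: print(onz(c,p,.02,o).round(4))
im=c["pixels"];h=cv2.cvtColor(im,cv2.COLOR_RGB2HSV)[:125,50:230]
m=(h[:,:,1]<70).astype(np.uint8);m=cv2.morphologyEx(m,cv2.MORPH_CLOSE,np.ones((9,9)))
k,l,s,ce=cv2.connectedComponentsWithStats(m);i=1+np.argmax(s[1:,4]);ys,xs=np.where(l==i)
cs,_=cv2.findContours((l==i).astype(np.uint8),0,cv2.CHAIN_APPROX_NONE)
k=max(cs,key=cv2.contourArea)[:,0]; k=k[(k[:,1]>8)]
g=np.array([onz(c,(x+50,y),.02,o)[:2] for x,y in k])
g=g[g[:,0]<9]
# circle LSQ
A=np.c_[2*g,np.ones(len(g))];x=np.linalg.lstsq(A,(g**2).sum(1),rcond=None)[0];print(x[:2],np.sqrt(x[2]+x[0]**2+x[1]**2))
```

```text
[0.3772 0.1122 0.02  ]
[0.4115 0.194  0.02  ]
[0.4353 0.1371 0.02  ]
[0.39424898 0.15274009] 0.04417750101807291
```

Run:
```python
from h import *
from workcell import sensors
o=sensors.get_obs();print(o["eef_pos"]);delta(o,[.5135,.1832,.002])
```

```text
[0.51547364 0.1815051  0.10021674]
cur jaw 67.53 shift [0.0024 0.0008 0.0982] rv [ 0.0001 -0.0008  0.    ] deg [ 0.01 -0.05  0.  ]
```

Emit:
apply_moves(
  plan=[0.0005, 0, 0.01, 0, 0, 0, 0.001, 0, 0.03, 0, 0, 0, 0.002, 0.001, 0.055, 0, 0, 0, 0.0025, 0.001, 0.075, 0, 0, 0, 0.0025, 0.001, 0.087, 0, 0, 0, 0.0025, 0.001, 0.093, 0, 0, 0, 0.0025, 0.001, 0.096, 0, 0, 0, 0.0025, 0.001, 0.098, 0, 0, 0, 0.0025, 0.001, 0.098, 0, 0, 0, 0.0025, 0.001, 0.098, 0, 0, 0],
)

```text
clock: 4.73
eef_pos: [0.5147, 0.1832, 0.0031]
tool_rot: [0.195, 0.981, 0.0, 0.001]
ft_force: [0.2, 0.7, 0.2]
grip_width: 0.0301
```

Emit:
apply_moves(
  plan=[0, 0, 0.0012, 0, 0, 0, 0, 0, 0.0012, 0, 0, 0],
)

```text
clock: 4.9
eef_pos: [0.5146, 0.1829, 0.0017]
tool_rot: [0.195, 0.981, 0.0, 0.001]
ft_force: [0.4, 0.2, -0.1]
grip_width: 0.0301
```

Emit:
apply_moves(
  plan=[0, 0, 0, 0, 0, 0, 0, 0, 0, 0, 0, 0, 0, 0, 0, 0, 0, 0, 0, 0, 0, 0, 0, 0],
  grip=0.055,
)

```text
clock: 5.23
eef_pos: [0.5142, 0.1827, 0.0013]
tool_rot: [0.195, 0.981, 0.0, 0.0]
ft_force: [-0.7, -0.3, -0.5]
grip_width: 0.0547
```

Emit:
apply_moves(
  plan=[0, 0, -0.01, 0, 0, 0, 0, 0, -0.03, 0, 0, 0, 0, 0, -0.06, 0, 0, 0, 0, 0, -0.095, 0, 0, 0, 0, 0, -0.13, 0, 0, 0, 0, 0, -0.16, 0, 0, 0, 0, 0, -0.18, 0, 0, 0, 0, 0, -0.18, 0, 0, 0, 0, 0, -0.18, 0, 0, 0],
)

```text
clock: 5.98
eef_pos: [0.515, 0.1831, 0.1834]
tool_rot: [0.195, 0.981, 0.001, 0.002]
ft_force: [-0.3, -0.6, -0.3]
grip_width: 0.0551
```

Run:
```python
from look import *
c,o=look("wrist","w4")
h=cv2.cvtColor(c["pixels"],cv2.COLOR_RGB2HSV)
m=((h[:,:,1]>120)&(h[:,:,2]>70)&((h[:,:,0]<32)|(h[:,:,0]>172))).astype(np.uint8)
m=cv2.morphologyEx(m,cv2.MORPH_CLOSE,np.ones((7,7)))
k,l,s,ce=cv2.connectedComponentsWithStats(m)
i=1+np.argmax(s[1:,4]);print(s[i],ce[i])
ys,xs=np.where(l==i)
g=np.array([onz(c,(x,y),.008,o)[:2] for x,y in zip(xs[::7],ys[::7])]).astype(np.float32)*1000
print(cv2.minAreaRect(g))
```

```text
5.98 [0.515  0.1831 0.1834] [-0.31 -0.63 -0.33] 0.0551
[ 240   99   36  132 4355] [257.69644087 163.67807118]
((515.273193359375, 182.60350036621094), (31.454191207885742, 126.67111206054688), 67.48665618896484)
```

View pics/w4.png

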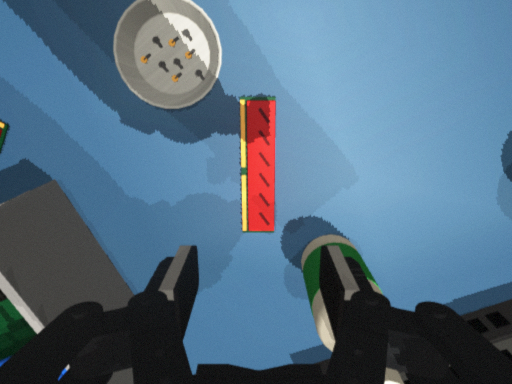

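Run:
```python
from h import *
import pickle
c,o=pickle.load(open("w4.pkl","rb"))
im=c["pixels"];h=cv2.cvtColor(im,cv2.COLOR_RGB2HSV)[:125,100:235]
m=(h[:,:,1]<70).astype(np.uint8);m=cv2.morphologyEx(m,cv2.MORPH_CLOSE,np.ones((9,9)))
k,l,s,ce=cv2.connectedComponentsWithStats(m);i=1+np.argmax(s[1:,4])
cs,_=cv2.findContours((l==i).astype(np.uint8),0,cv2.CHAIN_APPROX_NONE)
k=max(cs,key=cv2.contourArea)[:,0]; k=k[(k[:,1]>4)]
g=np.array([onz(c,(x+100,y),.02,o)[:2] for x,y in k])
A=np.c_[2*g,np.ones(len(g))];x=np.linalg.lstsq(A,(g**2).sum(1),rcond=None)[0];print("dish",x[:2],np.sqrt(x[2]+x[0]**2+x[1]**2))
from workcell import sensors
o=sensors.get_obs();print(o["eef_pos"],o["joint_pos"]);delta(o,[.563,-.087,.22],3.5)
for p in [(240,97),(275,97),(275,231),(242,231)]: print(onz(c,p,.007,o).round(4))
```

```text
dish [0.39413561 0.1526692 ] 0.04425545646659443
[0.51397887 0.18272048 0.18164134] [3.41556347e-01 3.54959592e-01 3.18052621e-02 1.24674587e+00
 2.07406205e-05 7.34374571e-01]
cur jaw 67.49 shift [-0.1486 -0.2304 -0.0384] rv [9.0000e-04 2.0000e-04 1.1169e+00] deg [5.000e-02 1.000e-02 6.399e+01]
[0.4476 0.1926 0.007 ]
[0.4594 0.2211 0.007 ]
[0.5793 0.1734 0.007 ]
[0.5667 0.1429 0.007 ]
```

Emit:
apply_moves(
  plan=[-0.006, -0.009, -0.005, 0, 0, 0.05, -0.018, -0.028, -0.012, 0, 0, 0.15, -0.034, -0.052, -0.02, 0, 0, 0.26, -0.05, -0.078, -0.026, 0, 0, 0.37, -0.066, -0.102, -0.032, 0, 0, 0.48, -0.082, -0.127, -0.036, 0, 0, 0.59, -0.098, -0.152, -0.038, 0, 0, 0.7, -0.112, -0.174, -0.038, 0, 0, 0.81, -0.126, -0.196, -0.038, 0, 0, 0.92, -0.139, -0.216, -0.038, 0, 0, 1.02, -0.147, -0.228, -0.038, 0, 0, 1.09, -0.1485, -0.2305, -0.038, 0, 0, 1.117],
  grip=0.06,
)

```text
clock: 7.03
eef_pos: [0.5621, -0.0895, 0.2169]
tool_rot: [0.687, 0.726, -0.001, -0.001]
ft_force: [-0.1, 0.3, 0.5]
grip_width: 0.0598
```

Emit:
apply_moves(
  plan=[0, 0, 0, 0, 0, 0, 0, 0, 0, 0, 0, 0],
)

```text
clock: 7.2
eef_pos: [0.5623, -0.0864, 0.218]
tool_rot: [0.685, 0.729, -0.0, -0.001]
ft_force: [0.7, 0.6, 0.6]
grip_width: 0.0598
```

```bash
python3 look.py wrist w5
```

```text
7.2 [ 0.5623 -0.0864  0.218 ] [0.72 0.58 0.58] 0.0598
```

View pics/w5.png

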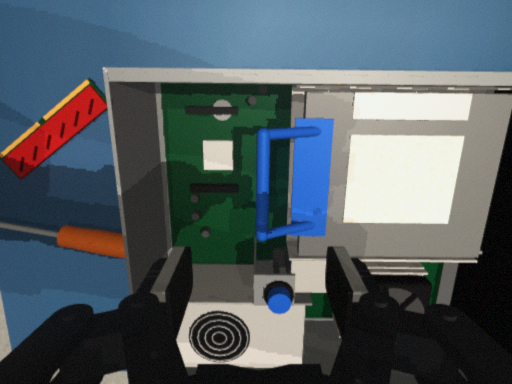

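Run:
```python
from h import *
import pickle
c,o=pickle.load(open("w5.pkl","rb"))
h=cv2.cvtColor(c["pixels"],cv2.COLOR_RGB2HSV)
m=cv2.inRange(h,np.array((104,190,110)),np.array((122,255,255)))
k,l,s,ce=cv2.connectedComponentsWithStats(m)
for i in range(1,k):
    if s[i,4]>80: print(s[i],ce[i])
b=[]
for y in range(145,232,4):
    xs=np.where(m[y,245:282])[0]+245
    if len(xs): b.append(((xs.min()+xs.max())/2,y,len(xs)))
print(b[::3])
b=np.array(b)
P=np.array([onz(c,(x,y),.108,o) for x,y,_ in b]);
f=np.polyfit(P[:,1],P[:,0],1);print("yaw",-np.degrees(np.arctan(f[0])))
for p in [(263,130),(262,239)]: print("end",onz(c,p,.108,o).round(4))
d=pickle.load(open("c0.pkl","rb"));S=d["scene"]
print("btn", onz(c,(279.5,302),.106,o))
crop(c["pixels"],220,240,340,330,6,"pics/w5c.png")
# triangulate bar ends
s1=lambda p:((p[0]+.5)/5-.5+130,(p[1]+.5)/5-.5+150)
print(tri([ray(S,s1((608,270))),ray(c,(263,131),o)]),tri([ray(S,s1((475,230))),ray(c,(262,238),o)]))
print(tri([ray(S,s1((365,222))),ray(c,(279.5,302),o)]))
```

```text
[ 257  123   72  118 4891] [295.13207933 181.96790022]
[268 293  23  20 345] [279.10434783 302.55942029]
[(np.float64(263.0), 145, 13), (np.float64(263.0), 157, 13), (np.float64(262.5), 169, 12), (np.float64(262.5), 181, 12), (np.float64(262.5), 193, 12), (np.float64(261.5), 205, 8), (np.float64(261.5), 217, 8), (np.float64(271.5), 229, 9)]
yaw 4.341783703890893
end [ 0.5624 -0.0414  0.108 ]
end [ 0.5673 -0.1278  0.108 ]
btn [ 0.58617702 -0.18696151  0.106     ]
(array([ 0.56269065, -0.0423676 ,  0.11380484]), [np.float64(0.0010705204994154614), np.float64(0.0010705204994154347)]) (array([ 0.56710968, -0.12600796,  0.11173203]), [np.float64(0.0007657837072182214), np.float64(0.0007657837072183014)])
(array([ 0.58594134, -0.18830583,  0.10684864]), [np.float64(0.0016061513874251264), np.float64(0.0016061513874250208)])
```

View pics/w5c.png

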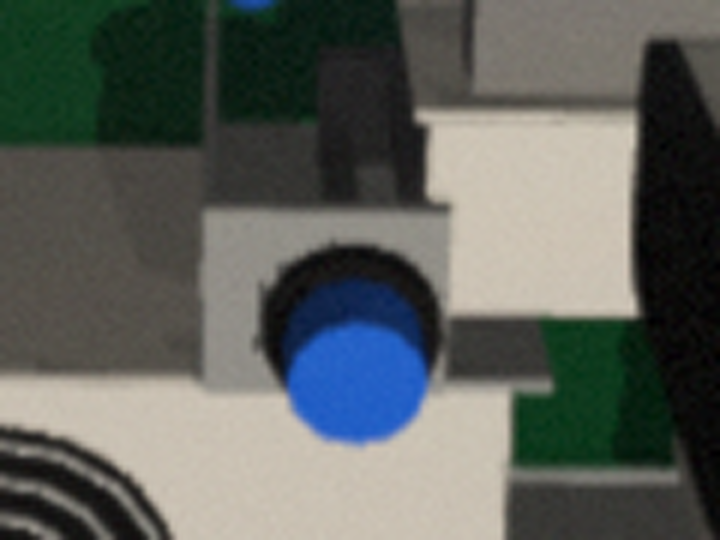

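Run:
```python
from h import *
from workcell import sensors
o=sensors.get_obs();print(o["eef_pos"]);delta(o,[.5648,-.0845,.090],3.5)
```

```text
[ 0.56239738 -0.08601556  0.21828916]
cur jaw 3.62 shift [0.0013 0.0027 0.1283] rv [-0.0018 -0.0008  0.002 ] deg [-0.1  -0.05  0.12]
```

Emit:
apply_moves(
  plan=[0, 0.001, 0.01, 0, 0, 0, 0.001, 0.002, 0.03, 0, 0, 0, 0.001, 0.0025, 0.055, 0, 0, 0, 0.001, 0.0025, 0.08, 0, 0, 0, 0.001, 0.0025, 0.1, 0, 0, 0, 0.001, 0.0025, 0.115, 0, 0, 0, 0.001, 0.0025, 0.123, 0, 0, 0, 0.001, 0.0025, 0.127, 0, 0, 0, 0.001, 0.0025, 0.128, 0, 0, 0, 0.001, 0.0025, 0.128, 0, 0, 0],
)

```text
clock: 8.08
eef_pos: [0.5659, -0.0855, 0.0916]
tool_rot: [0.685, 0.729, 0.0, 0.0]
ft_force: [-0.5, -0.1, 0.2]
grip_width: 0.06
```

Emit:
apply_moves(
  plan=[0, 0, 0, 0, 0, 0, 0, 0, 0, 0, 0, 0, 0, 0, 0, 0, 0, 0],
  grip=0.03,
)

```text
clock: 8.33
eef_pos: [0.5661, -0.086, 0.0921]
tool_rot: [0.685, 0.728, 0.001, 0.001]
ft_force: [0.3, 0.7, -1.1]
grip_width: 0.0302
```

```bash
python3 look.py wrist w6
```

```text
8.33 [ 0.5661 -0.086   0.0921] [ 0.27  0.65 -1.05] 0.0302
```

View pics/w6.png

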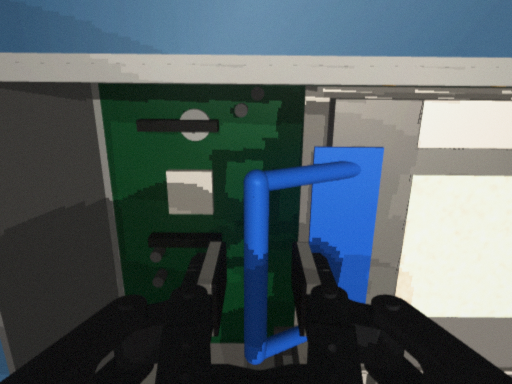

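The bar (column ~257) runs between the pads (~220 and ~298), centred to about 1 mm. Closing.

Emit:
apply_moves(
  plan=[0, 0, 0, 0, 0, 0, 0, 0, 0, 0, 0, 0, 0, 0, 0, 0, 0, 0, 0, 0, 0, 0, 0, 0, 0, 0, 0, 0, 0, 0],
  grip=0.0,
)

```text
clock: 8.8
eef_pos: [0.5648, -0.086, 0.0915]
tool_rot: [0.685, 0.728, -0.0, -0.0]
ft_force: [-3.2, -0.2, 6.5]
grip_width: 0.0078
```

Emit:
apply_moves(
  plan=[0, 0.0005, -0.002, 0, 0, 0, 0, 0.001, -0.004, 0, 0, 0, 0, 0.0015, -0.006, 0, 0, 0, 0, 0.0018, -0.007, 0, 0, 0, 0, 0.002, -0.008, 0, 0, 0, 0, 0.002, -0.008, 0, 0, 0],
)

```text
clock: 9.3
eef_pos: [0.566, -0.086, 0.0963]
tool_rot: [0.685, 0.728, -0.002, -0.002]
ft_force: [2.1, -2.7, -20.4]
grip_width: 0.0076
```

Emit:
apply_moves(
  plan=[0, 0.0005, -0.002, 0, 0, 0, 0, 0.0005, -0.002, 0, 0, 0, 0, 0.0005, -0.002, 0, 0, 0],
)

```text
clock: 9.55
eef_pos: [0.5661, -0.0859, 0.0968]
tool_rot: [0.685, 0.728, -0.002, -0.002]
ft_force: [3.8, -3.4, -29.2]
grip_width: 0.0076
```

It stops hard: about 5 mm of rise at 20–29 N, so the catch is holding. I'll lower the bar, let go and press the button.

Emit:
apply_moves(
  plan=[0, -0.0008, 0.003, 0, 0, 0, 0, -0.0016, 0.006, 0, 0, 0, 0, -0.0025, 0.009, 0, 0, 0, 0, -0.0025, 0.0095, 0, 0, 0, 0, -0.0025, 0.0095, 0, 0, 0],
)

```text
clock: 9.97
eef_pos: [0.5653, -0.086, 0.0933]
tool_rot: [0.685, 0.728, 0.0, 0.001]
ft_force: [-4.4, -2.7, -1.8]
grip_width: 0.0076
```

Emit:
apply_moves(
  plan=[0, 0, 0, 0, 0, 0, 0, 0, 0, 0, 0, 0, 0, 0, 0, 0, 0, 0, 0, 0, 0, 0, 0, 0],
  grip=0.04,
)

```text
clock: 10.3
eef_pos: [0.5672, -0.0857, 0.0933]
tool_rot: [0.685, 0.729, 0.001, 0.002]
ft_force: [0.3, -0.1, -0.1]
grip_width: 0.0399
```

Emit:
apply_moves(
  plan=[0, 0, -0.01, 0, 0, 0, 0, 0, -0.025, 0, 0, 0, 0, 0, -0.045, 0, 0, 0, 0, 0, -0.06, 0, 0, 0, 0, 0, -0.07, 0, 0, 0, 0, 0, -0.07, 0, 0, 0],
)

```text
clock: 10.8
eef_pos: [0.5675, -0.0861, 0.1651]
tool_rot: [0.685, 0.728, 0.002, 0.003]
ft_force: [1.4, 0.1, -0.1]
grip_width: 0.0399
```

Run:
```python
from h import *
from workcell import sensors
o=sensors.get_obs();print(o["eef_pos"],o["ft_force"]);delta(o,[.586,-.188,.14],3.5)
```

```text
[ 0.56748848 -0.08605918  0.1650743 ] [ 1.39111319  0.0994132  -0.08435757]
cur jaw 3.5 shift [-0.1029  0.0121  0.0253] rv [0.0061 0.0011 0.    ] deg [0.35 0.06 0.  ]
```

Emit:
apply_moves(
  plan=[-0.008, 0.001, 0, 0, 0, 0, -0.025, 0.003, 0, 0, 0, 0, -0.045, 0.008, 0, 0, 0, 0, -0.065, 0.012, 0.005, 0, 0, 0, -0.085, 0.015, 0.012, 0, 0, 0, -0.098, 0.0175, 0.02, 0, 0, 0, -0.103, 0.0185, 0.025, 0, 0, 0, -0.103, 0.0185, 0.025, 0, 0, 0, -0.103, 0.0185, 0.025, 0, 0, 0],
  grip=0.0,
)

```text
clock: 11.55
eef_pos: [0.5893, -0.1871, 0.1353]
tool_rot: [0.685, 0.728, -0.0, -0.001]
ft_force: [-0.1, -0.3, 0.1]
grip_width: 0.0001
```

```bash
python3 look.py wrist w7;python3 look.py side sd7; python3 -c "
from h import *
import pickle
c,o=pickle.load(open('sd7.pkl','rb'));crop(c['pixels'],220,140,360,270,5,'pics/sd7c.png')"
```

```text
11.55 [ 0.5893 -0.1871  0.1353] [-0.13 -0.32  0.15] 0.0001
11.6 [ 0.5897 -0.1868  0.1361] [-0.11 -0.52  0.76] 0.0002
```

View pics/w7.png

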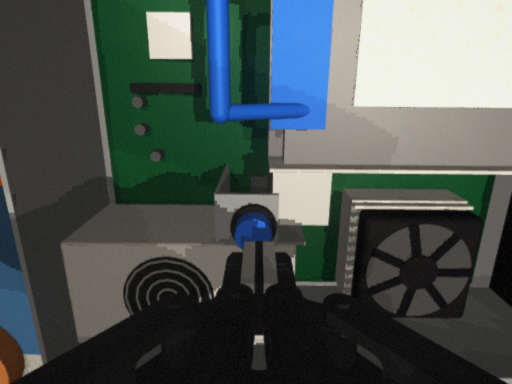

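View pics/sd7c.png

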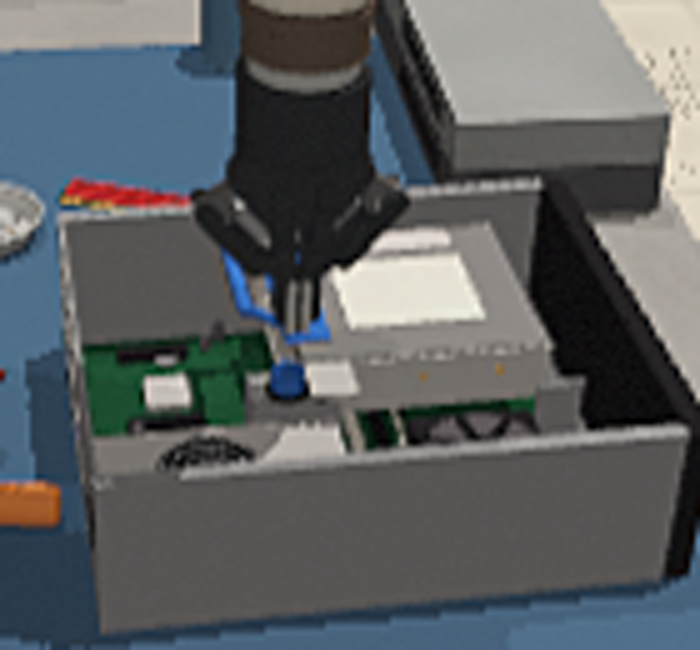

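Emit:
apply_moves(
  plan=[-0.001, -0.0025, 0.005, 0, 0, 0, -0.001, -0.0035, 0.013, 0, 0, 0, -0.001, -0.0035, 0.02, 0, 0, 0, -0.001, -0.0035, 0.026, 0, 0, 0, -0.001, -0.0035, 0.03, 0, 0, 0, -0.001, -0.0035, 0.033, 0, 0, 0, -0.001, -0.0035, 0.036, 0, 0, 0, -0.001, -0.0035, 0.038, 0, 0, 0, -0.001, -0.0035, 0.039, 0, 0, 0, -0.001, -0.0035, 0.039, 0, 0, 0],
)

```text
clock: 12.48
eef_pos: [0.5864, -0.1885, 0.0978]
tool_rot: [0.685, 0.728, -0.0, -0.0]
ft_force: [-3.8, 1.7, 5.2]
grip_width: -0.0001
```

Force is 5.2 N near the end of travel. I'll press further until it bottoms out firmly.

Emit:
apply_moves(
  plan=[0, 0, 0.001, 0, 0, 0, 0, 0, 0.002, 0, 0, 0, 0, 0, 0.003, 0, 0, 0, 0, 0, 0.003, 0, 0, 0],
)

```text
clock: 12.82
eef_pos: [0.5868, -0.1888, 0.097]
tool_rot: [0.685, 0.728, 0.0, 0.001]
ft_force: [-6.7, 3.2, 13.2]
grip_width: -0.0
```

Emit:
apply_moves(
  plan=[0, 0, -0.01, 0, 0, 0, 0, 0, -0.03, 0, 0, 0, 0, 0, -0.055, 0, 0, 0, 0.015, -0.002, -0.068, 0, 0, 0, 0.04, -0.006, -0.072, 0, 0, 0, 0.065, -0.011, -0.072, 0, 0, 0, 0.085, -0.014, -0.072, 0, 0, 0, 0.098, -0.016, -0.072, 0, 0, 0, 0.103, -0.017, -0.072, 0, 0, 0, 0.103, -0.017, -0.072, 0, 0, 0, 0.103, -0.017, -0.072, 0, 0, 0],
)

```text
clock: 13.73
eef_pos: [0.5639, -0.0872, 0.1666]
tool_rot: [0.685, 0.728, -0.0, 0.0]
ft_force: [0.6, -0.5, 0.1]
grip_width: -0.0002
```

Run:
```python
from h import *
from workcell import sensors
o=sensors.get_obs();print(o["eef_pos"],o["ft_force"]);delta(o,[.5648,-.0855,.090],3.5)
```

```text
[ 0.56385088 -0.08719964  0.1665835 ] [ 0.64999726 -0.53929177  0.05103638]
cur jaw 3.51 shift [0.0017 0.001  0.0766] rv [0.0005 0.0007 0.0002] deg [0.03 0.04 0.01]
```

Emit:
apply_moves(
  plan=[0.001, 0.001, 0, 0, 0, 0, 0.001, 0.001, 0, 0, 0, 0, 0.001, 0.001, 0.01, 0, 0, 0, 0.001, 0.001, 0.028, 0, 0, 0, 0.001, 0.001, 0.047, 0, 0, 0, 0.001, 0.001, 0.062, 0, 0, 0, 0.001, 0.001, 0.071, 0, 0, 0, 0.001, 0.001, 0.075, 0, 0, 0, 0.001, 0.001, 0.076, 0, 0, 0, 0.001, 0.001, 0.076, 0, 0, 0],
  grip=0.05,
)

```text
clock: 14.57
eef_pos: [0.5647, -0.0862, 0.0907]
tool_rot: [0.685, 0.728, 0.0, 0.0]
ft_force: [0.4, 0.3, 0.6]
grip_width: 0.05
```

Emit:
apply_moves(
  plan=[0, 0, 0, 0, 0, 0, 0, 0, 0, 0, 0, 0, 0, 0, 0, 0, 0, 0, 0, 0, 0, 0, 0, 0, 0, 0, 0, 0, 0, 0, 0, 0, 0, 0, 0, 0],
  grip=0.0,
)

```text
clock: 15.07
eef_pos: [0.5648, -0.086, 0.0916]
tool_rot: [0.685, 0.728, 0.0, 0.001]
ft_force: [-1.6, -0.3, 5.3]
grip_width: 0.008
```

Emit:
apply_moves(
  plan=[0, 0.0005, -0.002, 0, 0, 0, 0, 0.0012, -0.004, 0, 0, 0, 0, 0.002, -0.007, 0, 0, 0, 0, 0.003, -0.01, 0, 0, 0, 0, 0.003, -0.01, 0, 0, 0],
)

```text
clock: 15.48
eef_pos: [0.5676, -0.0858, 0.1008]
tool_rot: [0.685, 0.728, -0.0, 0.0]
ft_force: [0.9, -2.3, -3.3]
grip_width: 0.0077
```

Run:
```python
import numpy as np
r=np.hypot(.195,.058);a=np.arctan2(.058,.195)
f=lambda t:np.array([.195-r*np.cos(a+t),r*np.sin(a+t)-.058])
th=[.05]+list(np.array([.06,.085,.12,.155,.19,.225,.26,.295,.33,.365,.39,.40]))
b=f(.05)
for t in th[1:]: print(np.round(t,3),(f(t)-b).round(4))
b=f(.4)
print()
for t in [.41,.435,.47,.505,.54,.575,.61,.645,.68,.72,.755,.785]: print(np.round(t,3),(f(t)-b).round(4))
```

```text
0.06 [0.0007 0.0019]
0.085 [0.0025 0.0067]
0.12 [0.0052 0.0133]
0.155 [0.0081 0.0197]
0.19 [0.0113 0.0261]
0.225 [0.0147 0.0324]
0.26 [0.0183 0.0385]
0.295 [0.0221 0.0445]
0.33 [0.0262 0.0504]
0.365 [0.0304 0.0561]
0.39 [0.0336 0.0601]
0.4 [0.0348 0.0617]

0.41 [0.0013 0.0016]
0.435 [0.0046 0.0054]
0.47 [0.0094 0.0107]
0.505 [0.0144 0.0157]
0.54 [0.0196 0.0206]
0.575 [0.0249 0.0254]
0.61 [0.0304 0.0299]
0.645 [0.0361 0.0342]
0.68 [0.0419 0.0384]
0.72 [0.0487 0.0428]
0.755 [0.0548 0.0465]
0.785 [0.0601 0.0495]
```

Emit:
apply_moves(
  plan=[0, 0.0007, -0.002, 0, 0, 0, 0, 0.0025, -0.0067, 0, 0, 0, 0, 0.0052, -0.0133, 0, 0, 0, 0, 0.0081, -0.0197, 0, 0, 0, 0, 0.0113, -0.0261, 0, 0, 0, 0, 0.0147, -0.0324, 0, 0, 0, 0, 0.0183, -0.0385, 0, 0, 0, 0, 0.0221, -0.0445, 0, 0, 0, 0, 0.0262, -0.0504, 0, 0, 0, 0, 0.0304, -0.0561, 0, 0, 0, 0, 0.0336, -0.0601, 0, 0, 0, 0, 0.0348, -0.0617, 0, 0, 0],
)

```text
clock: 16.48
eef_pos: [0.6017, -0.084, 0.1635]
tool_rot: [0.685, 0.728, -0.001, -0.0]
ft_force: [-4.7, -3.7, 1.4]
grip_width: 0.0076
```

```bash
python3 look.py side sd8; python3 -c "
from h import *
import pickle
c,o=pickle.load(open('sd8.pkl','rb'));crop(c['pixels'],220,110,380,270,4,'pics/sd8c.png')"
```

```text
16.48 [ 0.6017 -0.084   0.1635] [-4.66 -3.68  1.45] 0.0076
```

View pics/sd8c.png

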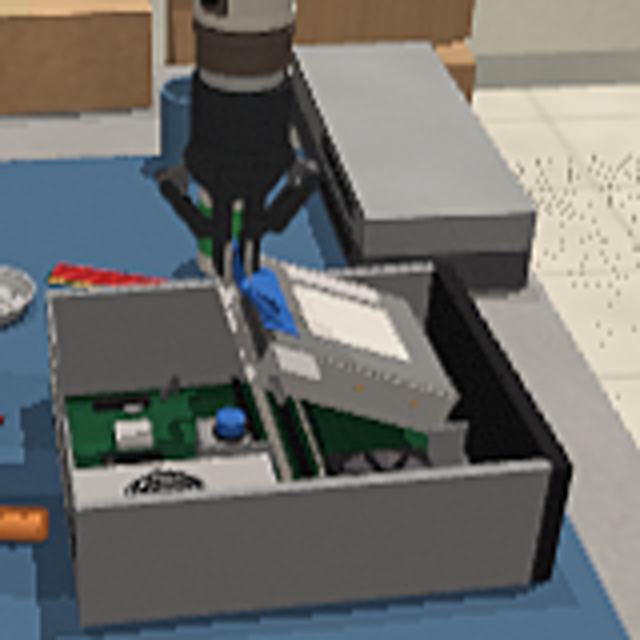

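The cage follows the bar at about 23°. Continuing the arc.

Emit:
apply_moves(
  plan=[0, 0.0013, -0.0016, 0, 0, 0, 0, 0.0046, -0.0054, 0, 0, 0, 0, 0.0094, -0.0107, 0, 0, 0, 0, 0.0144, -0.0157, 0, 0, 0, 0, 0.0196, -0.0206, 0, 0, 0, 0, 0.0249, -0.0254, 0, 0, 0, 0, 0.0304, -0.0299, 0, 0, 0, 0, 0.0361, -0.0342, 0, 0, 0, 0, 0.0419, -0.0384, 0, 0, 0, 0, 0.0487, -0.0428, 0, 0, 0, 0, 0.0548, -0.0465, 0, 0, 0, 0, 0.06, -0.0495, 0, 0, 0],
)

```text
clock: 17.53
eef_pos: [0.6614, -0.081, 0.215]
tool_rot: [0.686, 0.728, -0.001, 0.001]
ft_force: [-6.9, -4.1, 6.0]
grip_width: 0.0076
```

Emit:
apply_moves(
  plan=[0, 0, 0, 0, 0, 0, 0, 0, 0, 0, 0, 0, 0, 0, 0, 0, 0, 0],
)

```text
clock: 17.78
eef_pos: [0.6614, -0.0809, 0.215]
tool_rot: [0.686, 0.728, -0.0, 0.001]
ft_force: [-7.5, -3.6, 7.6]
grip_width: 0.008
```

```bash
python3 look.py side sd9; python3 look.py scene sc9; python3 look.py wrist w9; python3 -c "
from h import *
import pickle
c,o=pickle.load(open('sd9.pkl','rb'));crop(c['pixels'],180,90,380,240,4,'pics/sd9c.png')
p=o['eef_pos'];dx=np.hypot(p[0]-.5648,0);dz=p[2]-.0912
print(dx,dz,np.degrees(np.arctan2(.058+dz,.195-dx)-np.arctan2(.058,.195)),np.hypot(.058+dz,.195-dx))"
```

```text
17.78 [ 0.6614 -0.0809  0.215 ] [-7.5  -3.57  7.62] 0.008
17.83 [ 0.6613 -0.0809  0.2149] [-7.05 -3.67  7.6 ] 0.0075
17.88 [ 0.6613 -0.0809  0.2149] [-7.08 -4.63  8.19] 0.0077
0.0965827086059382 0.12375893294108434 45.00134798083249 0.20669366934965683
```

View pics/sd9c.png

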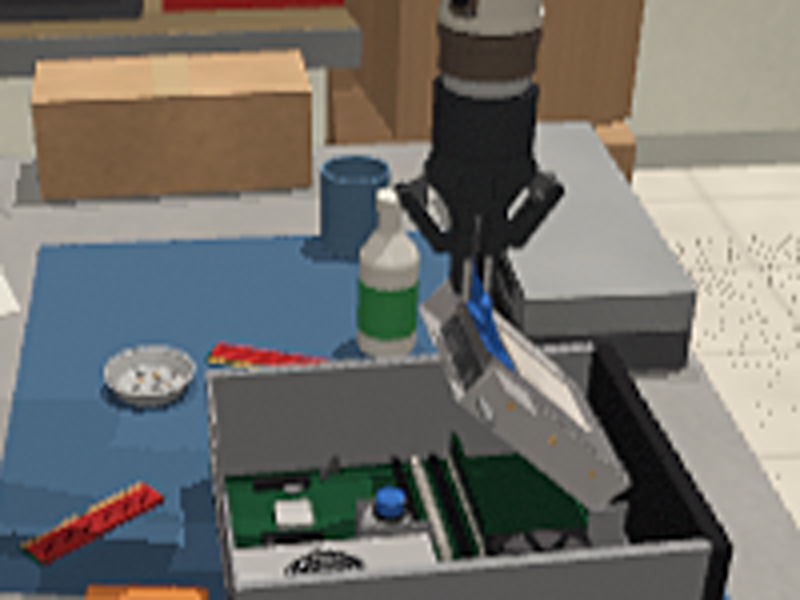

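View pics/sc9.png

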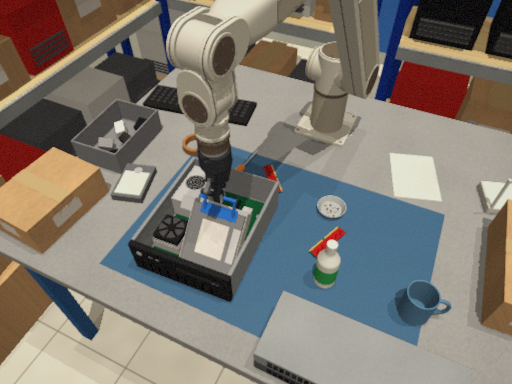

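View pics/w9.png

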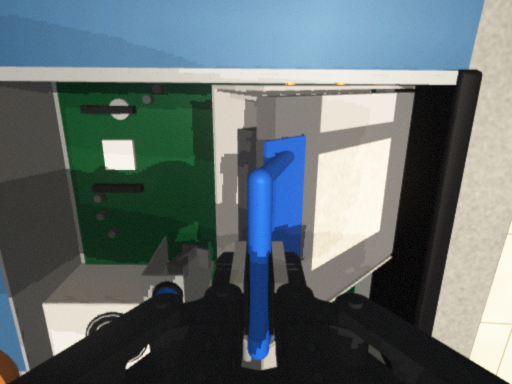

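The side, scene and wrist views show the cage held at about 45° with the bar between the pads. The dish is still at (332,208) and the bottle at (326,268), and the module lies between them. Handing in.

Run:
```python
from workcell import sensors,bot
o=sensors.get_obs();print(o["clock"],o["eef_pos"],o["ft_force"],o["grip_width"])
print(bot.job_done())
```

```text
17.9333 [ 0.66130876 -0.08094756  0.21493989] [-7.70597806 -4.30616955  7.435385  ] 0.0075222018119594685
the job is handed in; nothing more can be done
None
```

The job was handed in at 17.9 s, with the gripper still holding the cage at about 45°.

- **Module:** I laid the leftmost red module flat on the mat and let go of it. Its centre measured about (0.514, 0.1825) m; the halfway point between dish and bottle is about (0.516, 0.182) m. Two measurements of its position differed by about 2 mm.
- **Catch:** tugging the bar stopped it hard after about 5 mm, at 20–29 N, so the catch was holding. I pressed the release button to the bottom of its travel (9 mm, 13 N). The bar then lifted freely at about 3 N.
- **Cage:** the tool position gives 45.0°, and the pictures look consistent with that. The grip was steady on the bar. The wrist read about 11 N at the end, more than the 2–4 N lift; the tool position put the bar about 4 mm outside its circle, so the arm is straining slightly against the hinge.
- **Other things:** the dish and bottle sit where they were in the last scene picture. I saw nothing else moved, but I did not measure the other bystanders.

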